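Clamp a tube rack on a slotted shaker deck with a quarter-turn T-stud

ROBOT

A 6-joint arm with a two-finger parallel gripper is mounted at the origin on the work surface. World frame = base frame: x ahead of the robot, y to its left, z up, the work surface at z = 0. Lengths are in m, angles in rad, forces in N, time in s.
With the tool pointing down it reaches from about 0.275 to 1 m from the base axis. Payload 8.4 kg.
Tool frame: the origin (TCP) lies at the very end of the fingers, on their centre line; the grasp point (between the pads) lies env.grip_depth behind it (env.grip_depth is the distance from the TCP to the grasp point, in m); y points along the fingers, z is the direction in which the jaws open and shut, and the axes are right-handed (so a half turn about y gives the same grasp; the last joint's range is limited). The gripper opens to 85 mm and grips with 20 to 120 N. Pads are 22 mm wide; open, the fingers measure 114 mm over their backs; the gripper's body (76 mm by 85 mm) begins 54 mm behind the grasp point. The pads swing forward as they close: fully open they stand 13 mm farther back than shut.
Start: joints at [-1.217, 0.353, 1.633, -0, 1.155, -0.002], TCP at [0.218, -0.586, 0.231] pointing down, gripper open.
Joint ranges: [-2.63, 2.63], [-0.92, 2.1], [0.06, 2.66], [-1.3, 4.44], [0, 2.69], [-3.02, 3.02]. Speed limits (rad/s): [2.22, 2.22, 2.79, 3.14, 3.14, 3.14].

INTERFACE

Orientations are given as a 3x3 rotation matrix whose columns are the frame's x, y, z axes.
In Python, from rig import env, effector, kin, cams, job, recognise, cut_out gives the robot as it stands. Calls block until the motion is done:
- env.move_to(position, orientation): joint-space move of the TCP to a pose.
- env.move_linear(position, rot=None, velocity=0.15): straight line of the TCP; rot=None keeps the orientation; velocity is the mean speed in m/s.
- env.set_joints(angles): joint-space move.
- effector.grip(opening, squeeze=None): finger opening in m; squeeze is the grip in N (None keeps the last); returns when the fingers have stopped.
- env.pause(seconds).
- kin.ik(position, orientation): joint angles nearest the present ones, or None.
- env.state(): the state.
- cams.snapshot(name): name is "scene" or "top"; returns a dict with "frame" (384x512x3 uint8, red, green, blue), "fx", "fy", "cx", "cy" (pixels), "xyz" and "orientation" of the camera in the world. Camera axes: x right, y down, z forward; pixel columns grow to the right and rows downward; lengths in m; the calibration is good to about 2 mm. A picture is of the moment at which its call begins. There is no depth.
A pose or a line that the arm cannot do raises env.PlanningError and nothing moves.
- job.sign_off(): hands the job in, once; it reports no verdict.
Trained networks look in a picture, given as the dict that the camera call returned (one of the last four; its "shot" number tells which), for a name from the list of things; names that differ only in an ending like _2 or _b are one class to them, and where a whole thing is asked for, a point or a joint stands for the part that bears it (a point fixed in the world has none). Each returns a list of dicts, best first, with "confidence" (0 to 1); they miss things now and then, are a little off and sometimes report something else, mostly with a low value. They report only what shows in the picture. A call takes as long as a camera call. They do not tell look-alikes from the thing itself.
- recognise(target, picture): "extent" ([centre column, centre row, width, height] in pixels, round what is visible of it).
- cut_out(target, picture): "region" (384x512 bool, what is visible of it) and "extent" ([centre column, centre row, width, height] in pixels, round what is visible of it).
The state is a dict: "clock": time; "q": joint angles; "dq": joint speeds; "joint_torque": joint torques, N m; "position": TCP position; "eef_rot": TCP orientation; "ft_force": force on the tool from outside, world axes, zero at the start; "ft_torque": the same for the moment, N m; "grip_width": finger opening in m.
Only numpy, scipy, OpenCV 4.12 (cv2) and the standard library are available. Lean on these libraries where they do the work, as an engineer would, in place of code of your own. Each camera call takes 0.05 s, during which the arm holds its last target.

TASK

Clamp the tube rack on the shaker: take the T-headed stud (the one with the flat grip) from its stand, drop its head into the deck's slot on the open side of the rack, and slide it along so that it pushes the rack onto the sprung fence until you feel the head meet the hidden stop. Then turn it a quarter turn so that it locks crosswise under the deck, and let go, leaving it upright with the rack held under spring pressure. Work gently - keep the stud upright, do not ram it against the deck or the stop or force its turn - and leave everything else as it is.

Things in the scene. Friction and masses are not known exactly. Their poses are not given: they have to be found in the camera images.
- platform: benchtop shaker with a slotted aluminium deck, fixed. Origin under its centre, on the bench; z up. Deck top 68 mm up, 180 mm (x) by 312 mm (y). A T-slot runs along its y axis at x = 0: mouth 13 mm wide, open from y = -136 to +136 mm; under the 6 mm thick lips the channel is 17 mm wide, its floor 16 mm below the deck's top. Guides 10 mm high at x = +-60 mm keep the rack straight.
- slot_mouth (a point): point on the slot's centre line at the deck's top, at y = -75 mm of the platform: clear of the rack, a good place to drop the head in. Axes as the platform's.
- stop_zone (a point): point on the slot at the deck's top, y = +52.5 mm of the platform. Below, under rack and lips: a turning chamber 30 mm wide, 27.5 mm long, with a solid stop at its +y end. Its place varies: the lengthwise stud meets the stop with its axis anywhere from 20 mm before to 20 mm after this point. It turns (either way) only within 1.5 mm of the stop. Once crosswise it backs up about 9 mm by spring or hand onto the chamber's shoulder, and is held.
- fence_face (a point): where the face of the sprung fence's grey pad rests when free, at the deck's top, y = +73 mm of the platform. The pad is 96 mm wide and 32 mm high.
- buffer (a joint): how far the fence's pad is pressed in towards +y (m): 0 free, up to 0.064; it springs back with 160 N/m: 3 to 9 N when the stud is at the stop, 1.3 to 8 N when locked; rack and stud add up to 3 N of sliding friction.
- stud_grip (a point): T-headed steel clamp stud, 98 mm tall, 0.13-0.25 kg, upright in its stand (lift 25 mm to clear). Point: centre of its black flat grip, 83 mm above the foot. Grip 14 mm (x) by 36 (y), 30 high. Foot: T-head 10 (x) by 26 mm (y), round ends, 7 high; then 9 mm stem; collar 26 mm across, underside 14 mm above the foot, rests on stand or deck (point 69 mm above it); post 16 mm across.
- rack_center (a point): white rack of short tubes, loose on the deck across the slot: centre of its 34 mm high block, 100 mm (x) by 50 mm (y, along the slot); tube caps reach 38 mm above the deck. 0.09 to 0.18 kg; it starts 5 to 25 mm short of the fence's pad.
- stand_a: white stand of the clamp stud, 70 x 70 mm, 24 mm high, fixed; its opening is 34 mm (y) by 18 mm (x). Origin under its centre.
- pin_knob (a point): a plain locating pin with a round knob (32 mm across) and a round foot, in a second, identical stand: not needed, leave it. Knob centre, 69 mm over the bench.
- vial_a: bystander: small screw-cap vial, 26 mm across, 45 mm tall. Origin under it.
- vial_b: bystander: another such vial. Origin under it.
- reagent: bystander: bottle, 60 mm across, 120 mm tall. Origin under it.
- beaker: bystander: glass beaker, 70 mm across, 90 mm tall. Origin under it.
- tip_box: bystander: box of pipette tips, 85 x 120 x 51 mm. Origin under it.
- pipette: bystander: hand pipette lying down. Origin under it.
- notebook: bystander: notebook, 150 x 210 x 12 mm, lying flat. Origin under it.
Things that resemble listed ones, but are neither listed nor needed, are in the scene too. What is shaped like the part that bears stud_grip but blue is not meant.

How it is judged:
On the way, in this order (a step that is already met when the one before it is completed fails the run):
1. the stud's head is down in the slot, lengthwise, on the open side of the rack (z of stud_grip in the frame of platform between 0.132 and 0.14 m and x of stud_grip in the frame of platform between -0.006 and 0.006 m and angle between stud_grip's own z axis and vertical below 0.1 rad and angle between the y axis of stud_grip and the y axis of platform, either way round below 0.35 rad and y of stud_grip in the frame of platform below 0.01 m), for 0.2 s.
2. the stud, its head still lengthwise in the slot, has pushed the rack onto the fence, pressing its pad in by more than 12 mm (z of stud_grip in the frame of platform between 0.132 and 0.14 m and x of stud_grip in the frame of platform between -0.006 and 0.006 m and angle between stud_grip's own z axis and vertical below 0.1 rad and angle between the y axis of stud_grip and the y axis of platform, either way round below 0.5 rad and value of joint buffer above 0.012 m), for 0.1 s.
At the end, for the whole second after the job is handed in: The stud stands upright (within 0.1 rad) with its collar on the deck (height within 4 mm) and its head in the slot, turned crosswise to it (within 0.2 rad); the rack lies flat on the deck and the stud by itself keeps the fence's pad pressed in by more than 5 mm; stud and rack are at rest (z of stud_grip in the frame of platform between 0.132 and 0.14 m and x of stud_grip in the frame of platform between -0.006 and 0.006 m and angle between stud_grip's own z axis and vertical below 0.1 rad and angle between the y axis of stud_grip and the x axis of platform, either way round below 0.2 rad and y of stud_grip in the frame of platform above 0.018 m and value of joint buffer above 0.005 m and z of rack_center in the frame of platform below 0.09 m and angle between rack_center's own z axis and vertical below 0.08 rad and linear speed of each of stud, rack below 0.01 m/s); the robot touches nothing.
It fails at once if the stud is forced against the shaker with more than 25 N (contact force between stud and platform above 25 N).
It fails at once if the stud presses the rack with more than 25 N (contact force between stud and rack above 25 N).
It fails at once if the stud, down in the slot, is levered over by more than 0.15 rad (angle between stud_grip's own z axis and vertical above 0.15 rad and z of stud_grip in the frame of platform below 0.145 m and x of stud_grip in the frame of platform between -0.01 and 0.01 m and horizontal distance between stud_grip and platform below 0.14 m).
It fails at once if the robot touches the rack with more than 5 N (contact force between any of the fingers, the arm and rack above 5 N).
It fails at once if another thing is moved more than 25 mm (distance of any of pin_knob, vial_a, vial_b, reagent, beaker, tip_box, pipette, notebook from where it was at the start of the episode above 0.025 m).
It also fails if it takes over 59 s, if anything falls off the work surface, if the arm or the gripper's body presses on something with over 40 N, if the wrist force passes 120 N, or if a joint passes its speed limit or range.

## Working session

There is one attempt and no reset: what is moved stays moved. The work goes in short steps, each a Python script; the robot and the scene stay as the last script left them, time stands still between calls to the robot, and variables do not carry over. Pictures are saved under pics/ and viewed, and the job is handed in when it is done.

```bash
ls; mkdir -p pics; python3 - <<'E'
from rig import env, effector, kin, cams, job, recognise, cut_out
import cv2
print(env.grip_depth, env.state())
for n in ("scene","top"):
    s=cams.snapshot(n); cv2.imwrite(f"pics/{n}0.png",cv2.cvtColor(s["frame"],cv2.COLOR_RGB2BGR))
    print(n,s["fx"],s["fy"],s["cx"],s["cy"],s["xyz"],s["orientation"])
    for t in ("platform","stud_grip","rack_center","stand_a","pin_knob"):
        print(t,[(round(d["confidence"],2),[round(float(v),1) for v in d["extent"]]) for d in recognise(t,s)])
E
```

```text
pics
0.0187 {'clock': 0.0, 'q': array([-1.21740599e+00,  3.53626136e-01,  1.63416717e+00, -5.37284960e-05,
        1.15516984e+00, -2.37861390e-03]), 'dq': array([-0.00041411, -0.00202994, -0.00133336, -0.00174595, -0.00116637,
        0.00056177]), 'joint_torque': array([ 1.78733728e-03, -6.05249119e+01, -3.42067945e+01,  1.14240804e-04,
        9.32550902e-03, -1.88357788e-06]), 'position': array([ 0.21752371, -0.58540876,  0.23056128]), 'eef_rot': array([[-9.37371351e-01, -5.20418926e-04,  3.48331279e-01],
       [-3.48331665e-01,  1.26879476e-03, -9.37370493e-01],
       [ 4.58644456e-05, -9.99999060e-01, -1.37061025e-03]]), 'ft_force': array([-0.5152961 , -0.09825144,  0.23748114]), 'ft_torque': array([ 0.03246207,  0.00531792, -0.01960501]), 'grip_width': 0.08524283756772445}
scene 386.07740368055227 386.07740368055227 256.9827793390665 187.47548862586115 [ 1.29540881 -0.65918027  0.78353108] [[ 0.69541267  0.40117496 -0.59620455]
 [ 0.71850399 -0.40245834  0.56725594]
 [-0.01237862 -0.82285232 -0.56812044]]
platform [(0.64, [271.6, 196.9, 106.4, 77.3])]
stud_grip [(0.72, [193.0, 247.2, 16.6, 29.9]), (0.65, [220.1, 233.7, 11.5, 34.2])]
rack_center [(0.68, [280.6, 178.9, 34.1, 25.9]), (0.43, [270.1, 196.2, 106.1, 77.8])]
stand_a [(0.63, [195.3, 263.5, 29.7, 30.6]), (0.62, [279.8, 179.0, 29.0, 29.0])]
pin_knob [(0.75, [174.1, 214.8, 9.6, 25.0]), (0.63, [268.9, 246.8, 21.6, 42.7])]
top 481.22850899277404 481.22850899277404 252.8047372595819 191.19879844618518 [0.47387771 0.04811828 1.89381677] [[-0.01224135 -0.99835878  0.05594542]
 [-0.99991525  0.01247     0.00373982]
 [-0.00443132 -0.0558949  -0.99842682]]
platform [(0.74, [240.7, 190.1, 90.3, 56.1])]
stud_grip []
rack_center [(0.69, [215.4, 191.1, 12.1, 23.3]), (0.65, [230.9, 189.1, 13.9, 28.2]), (0.19, [245.1, 190.1, 83.2, 49.1])]
stand_a [(0.81, [332.9, 183.2, 20.1, 20.1])]
pin_knob []
```

```bash
python3 - <<'E'
import cv2
a=cv2.imread("pics/scene0.png");cv2.imwrite("pics/s1.png",cv2.resize(a[130:330,120:370],None,fx=3.2,fy=3,interpolation=cv2.INTER_CUBIC)[:600,:800])
b=cv2.imread("pics/top0.png");cv2.imwrite("pics/t1.png",cv2.resize(b[110:310,140:400],None,fx=3,fy=3,interpolation=cv2.INTER_CUBIC))
E
```

```text
(no output)
```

View pics/scene0.png

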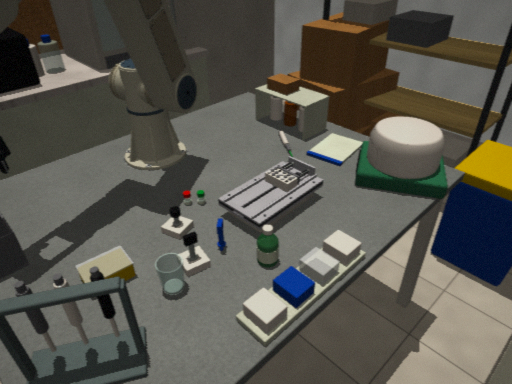

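View pics/top0.png

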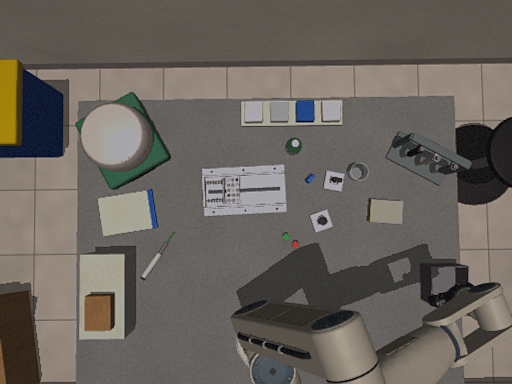

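```bash
sleep 1
```

```text
(no output)
```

View pics/s1.png

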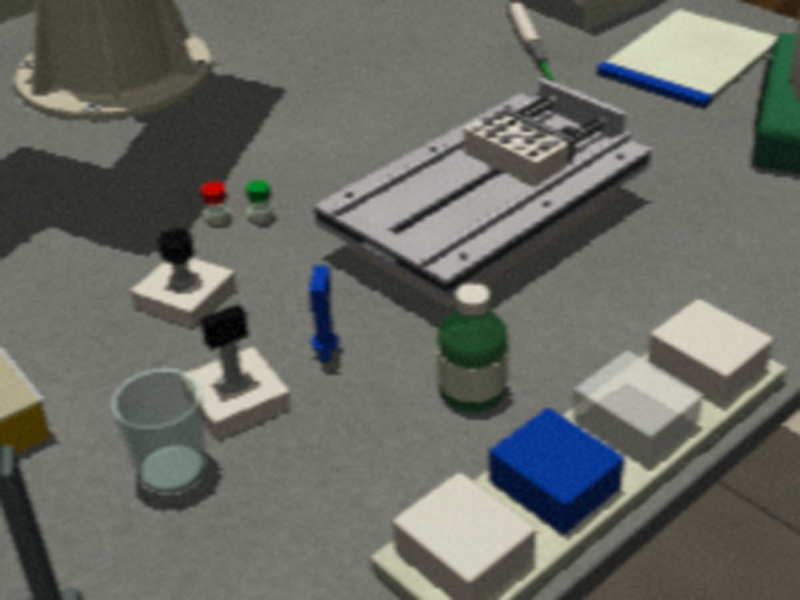

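View pics/t1.png

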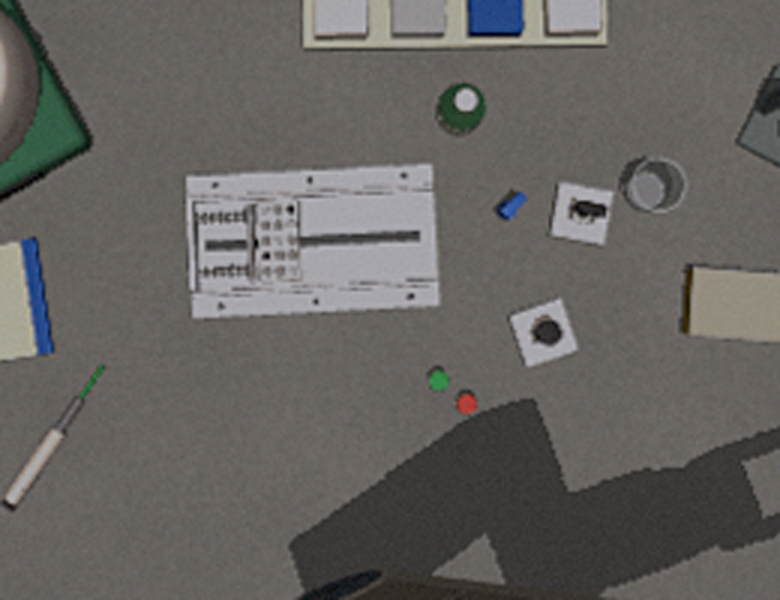

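The scene view shows the deck at about (271,195), the rack near its far end, the black-grip stud at (191,245), the round-knob pin at (177,218) and the blue look-alike at (221,235). In the top view the deck is at (245,190), the stud's stand at (334,181) and the pin's stand at (321,220). Next I'll measure finely from averaged frames.

```bash
cat > h.py <<'E'
import numpy as np, cv2
def proj(s,P):
    P=np.atleast_2d(P); c=(P-np.array(s["xyz"]))@np.array(s["orientation"])
    return np.c_[s["fx"]*c[:,0]/c[:,2]+s["cx"], s["fy"]*c[:,1]/c[:,2]+s["cy"]]
def ray(s,uv,z):
    uv=np.atleast_2d(uv).astype(float)
    d=np.c_[(uv[:,0]-s["cx"])/s["fx"],(uv[:,1]-s["cy"])/s["fy"],np.ones(len(uv))]@np.array(s["orientation"]).T
    o=np.array(s["xyz"]); t=(z-o[2])/d[:,2]
    return o+d*t[:,None]
def Rz(a): return np.array([[np.cos(a),-np.sin(a),0],[np.sin(a),np.cos(a),0],[0,0,1]])
E
python3 - <<'E'
from rig import cams, cut_out
import numpy as np, cv2, pickle
from h import *
out={}
for n in ("scene","top"):
    fr=[]
    for i in range(4):
        s=cams.snapshot(n); fr.append(s["frame"].astype(float))
    s["mean"]=np.mean(fr,0)
    m={}
    for t in ("platform","stud_grip","stand_a","pin_knob","rack_center"):
        m[t]=[(d["confidence"],d["extent"],d["region"]) for d in cut_out(t,s)]
        print(n,t,[(round(c,2),np.round(e,1).tolist(),int(r.sum()),np.round(cv2.minAreaRect(np.argwhere(r)[:,::-1].astype(np.float32)),2) if 0 else [np.round(q,1) for q in cv2.minAreaRect(np.argwhere(r)[:,::-1].astype(np.float32))]) for c,e,r in m[t]])
    s["m"]=m; out[n]=s
pickle.dump(out,open("snap.pkl","wb"))
for n,(x0,y0,w,h,k) in {"top":(195,155,160,80,5),"scene":(150,140,190,140,4)}.items():
    im=np.clip(out[n]["mean"][y0:y0+h,x0:x0+w]*1.3,0,255).astype(np.uint8)
    cv2.imwrite(f"pics/{n}_m.png",cv2.cvtColor(cv2.resize(im,None,fx=k,fy=k,interpolation=cv2.INTER_CUBIC),cv2.COLOR_RGB2BGR))
E
```

```text
scene platform [(0.71, [269.1, 195.9, 104.2, 79.5], 3702, [array([270.8, 193.2]), array([52.7, 99.8]), np.float64(56.3)])]
scene stud_grip [(0.74, [220.3, 234.8, 14.6, 38.0], 215, [array([220.2, 234. ]), array([32.2,  8.1]), np.float64(85.6)]), (0.56, [293.0, 170.5, 29.4, 10.2], 87, [array([292.4, 169.7]), array([26.6,  9.2]), np.float64(25.0)]), (0.53, [190.2, 246.7, 14.9, 28.0], 284, [array([189.9, 247. ]), array([28.1, 13.2]), np.float64(87.0)])]
scene stand_a [(0.79, [195.8, 261.3, 30.0, 32.6], 486, [array([193.3, 260.6]), array([24.2, 27.2]), np.float64(61.7)])]
scene pin_knob [(0.73, [175.1, 216.1, 10.9, 22.2], 142, [array([174.5, 216. ]), array([18.,  9.]), np.float64(90.0)])]
scene rack_center []
top platform [(0.63, [242.8, 189.8, 89.7, 59.7], 3694, [array([243.1, 190.3]), array([49.5, 84.7]), np.float64(87.6)])]
top stud_grip [(0.57, [336.1, 182.6, 11.6, 8.5], 53, [array([336. , 180.5]), array([ 5., 10.]), np.float64(90.0)]), (0.55, [311.1, 178.8, 5.9, 11.7], 63, [array([310.1, 179.2]), array([ 6.7, 10.7]), np.float64(63.4)])]
top stand_a [(0.74, [333.0, 181.8, 25.2, 21.6], 291, [array([333.1, 180.9]), array([19.3, 18.8]), np.float64(10.3)])]
top pin_knob [(0.55, [322.6, 222.7, 8.5, 11.7], 77, [array([321.5, 221. ]), array([8., 9.]), np.float64(90.0)])]
top rack_center [(0.58, [232.6, 191.1, 13.6, 28.8], 376, [array([233., 190.]), array([26., 14.]), np.float64(90.0)])]
```

```bash
sleep 0.1
```

```text
(no output)
```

View pics/top_m.png

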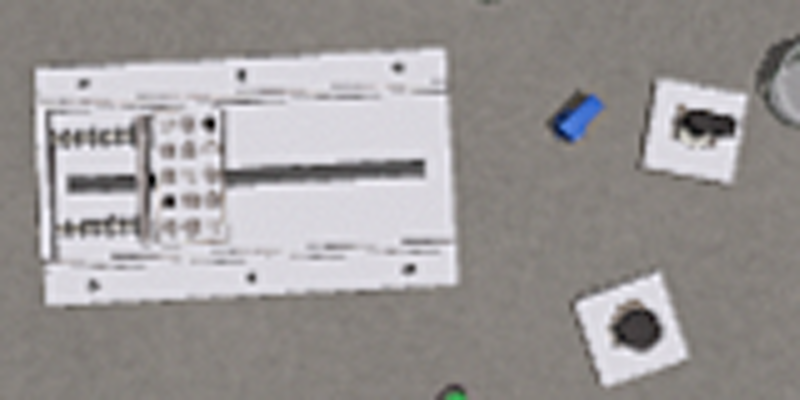

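View pics/scene_m.png

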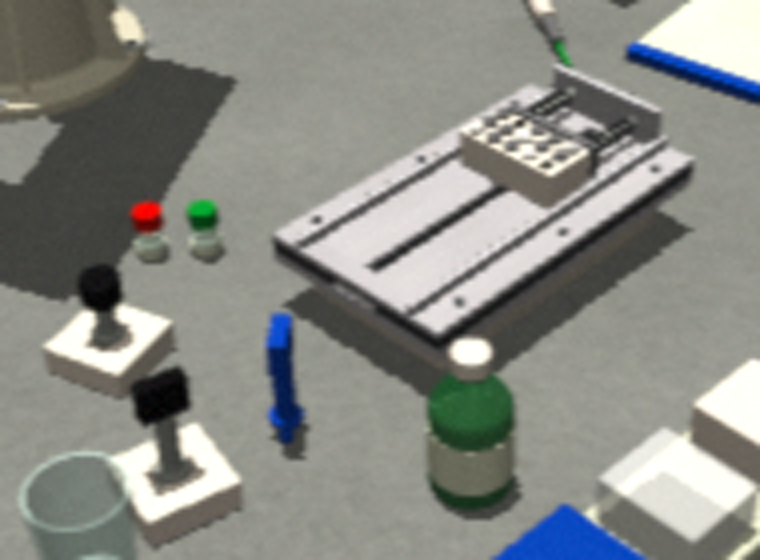

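```bash
python3 - <<'E'
import pickle
from h import *
S=pickle.load(open("snap.pkl","rb"));K=6
def up(s): return cv2.resize(s["mean"].mean(2).astype(np.float32),None,fx=K,fy=K,interpolation=cv2.INTER_CUBIC)
def px(p): return (np.asarray(p,float)+.5)/K-.5
s=S["top"];g=up(s)
def blob(seed,th,lo=True):
    m=((g>th) if lo else (g<th)).astype(np.uint8)
    n,l,st,c=cv2.connectedComponentsWithStats(m)
    i=l[int(seed[1]*K),int(seed[0]*K)]
    return (l==i).astype(np.uint8)
def quad(m,z,name):
    c=max(cv2.findContours(m,cv2.RETR_EXTERNAL,cv2.CHAIN_APPROX_NONE)[0],key=cv2.contourArea)
    h=cv2.convexHull(c)
    r=cv2.minAreaRect(h); b=px(cv2.boxPoints(r)); W=ray(s,b,z)
    d=[np.linalg.norm(W[i]-W[i-1]) for i in range(4)]
    e=W[1]-W[0]; a=np.degrees(np.arctan2(e[1],e[0]))
    print(name,"ctr",W.mean(0).round(4),"sides",np.round(d,4),"ang",a%90)
    return W
print(g[150*K:155*K,240*K].mean(), g[180*K,260*K])
quad(blob((260,180),155),.068,"deck")
quad(blob((327,176),155),.024,"stand")
quad(blob((313,216),155),.024,"pinstand")
# slot: dark centroid per column, u 243..276
uv=[]
for u in range(243,278):
    col=g[:,int((u+.5)*K)]; v=np.arange(len(col)); sel=(v>183*K)&(v<196*K)
    w=np.clip(170-col[sel],0,None); uv.append((u,px((v[sel]*w).sum()/w.sum())))
uv=np.array(uv); W=ray(s,uv,.068); p=np.polyfit(W[:,1],W[:,0],1); print("slot x = ",p," resid",np.std(W[:,0]-np.polyval(p,W[:,1])))
print("slot yaw deg",-np.degrees(np.arctan(p[0])))
# slot right end
row=[g[int((np.interp(u,uv[:,0],uv[:,1])+.5)*K),int((u+.5)*K)] for u in np.arange(270,285,.25)]
print(np.c_[np.arange(270,285,.25),row][::2].round(0).tolist())
m=(g<75).astype(np.uint8)
for nm,(u,v,z) in dict(stud=(337,179.7,.107),pin=(322.5,220.5,.069+.01)).items():
    l=cv2.connectedComponents(m)[1]; k=l[int((v+.5)*K),int((u+.5)*K)]; b=np.argwhere(l==k)[:,::-1].astype(np.float32)
    r=cv2.minAreaRect(b); print(nm,k,len(b)/K/K,px(r[0]),np.array(r[1])/K,r[2],"->",ray(s,px(r[0]),z), "mean",ray(s,px(b.mean(0)),z), ray(s,px(cv2.boxPoints(r)),z)[:,:2].round(4).tolist())
E
```

```text
98.71266 167.82243
deck ctr [0.5817 0.0906 0.068 ] sides [0.179  0.3142 0.179  0.3125] ang 2.2325729057359354
stand ctr [ 0.6159 -0.2598  0.024 ] sides [0.0682 0.0684 0.0683 0.0684] ang 78.66608359574808
pinstand ctr [ 0.4618 -0.2073  0.024 ] sides [0.0686 0.0684 0.0686 0.0683] ang 18.07068751076737
slot x =  [-0.03197551  0.58540786]  resid 0.000330582210243837
slot yaw deg 1.8314374888237397
[[270.0, 53.0], [270.0, 54.0], [271.0, 56.0], [272.0, 56.0], [272.0, 57.0], [272.0, 58.0], [273.0, 58.0], [274.0, 57.0], [274.0, 57.0], [274.0, 60.0], [275.0, 62.0], [276.0, 62.0], [276.0, 62.0], [276.0, 63.0], [277.0, 64.0], [278.0, 62.0], [278.0, 64.0], [278.0, 63.0], [279.0, 84.0], [280.0, 125.0], [280.0, 164.0], [280.0, 173.0], [281.0, 173.0], [282.0, 172.0], [282.0, 169.0], [282.0, 169.0], [283.0, 170.0], [284.0, 178.0], [284.0, 172.0], [284.0, 148.0]]
stud 48 47.666666666666664 [335.66495768 179.24239095] [11.8416392   5.28272661] 1.301952600479126 -> [[ 0.61470705 -0.25405396  0.107     ]] mean [[ 0.61443522 -0.25400958  0.107     ]] [[0.6056, -0.2316], [0.6253, -0.2325], [0.6238, -0.2765], [0.6041, -0.2756]]
pin 97 57.916666666666664 [321.94063314 220.54512533] [8.37444687 8.93191783] 48.012786865234375 -> [[ 0.46175701 -0.20379614  0.079     ]] mean [[ 0.46271223 -0.20406261  0.079     ]] [[0.4625, -0.1808], [0.4847, -0.2062], [0.461, -0.2268], [0.4389, -0.2014]]
```

```bash
python3 - <<'E'
import pickle
from h import *
S=pickle.load(open("snap.pkl","rb"))
a=np.radians(1.95); C=np.array([.5823,.0906,0])
def box(c,yaw,sx,sy,z): return np.array([c+Rz(yaw)@np.array([i*sx/2,j*sy/2,z]) for i,j in((-1,-1),(1,-1),(1,1),(-1,1))])
ys=np.radians(-11.3); st=np.array([.6159,-.2598,0])
items=[(box(C,a,.18,.312,.068),(0,255,0)),(np.array([C+Rz(a)@np.array([x,y,.068]) for x,y in((-.0065,-.136),(.0065,-.136),(.0065,.136),(-.0065,.136))]),(255,0,255)),
 (box(st,ys,.07,.07,.024),(0,255,0)),(box(np.array([.6151,-.2610,0]),ys,.014,.036,.108),(0,255,255)),(box(np.array([.6151,-.2610,0]),ys,.014,.036,.078),(255,255,0))]
for n,(x0,y0,w,h,k) in {"top":(195,155,160,80,5),"scene":(165,150,170,130,4.7)}.items():
    s=S[n]; im=np.clip(s["mean"][y0:y0+h,x0:x0+w]*1.3,0,255).astype(np.uint8)
    im=cv2.cvtColor(cv2.resize(im,None,fx=k,fy=k,interpolation=cv2.INTER_CUBIC),cv2.COLOR_RGB2BGR)
    for P,c in items:
        q=(proj(s,P)-[x0,y0]+.5)*k-.5
        cv2.polylines(im,[np.round(q*16).astype(np.int32)],True,c,1,cv2.LINE_AA,4)
    cv2.imwrite(f"pics/{n}_ov.png",im[:600,:800])
g=S["top"]["mean"].mean(2); print(g[175:186,328:346].round().astype(int))
E
```

```text
[[169 172 160 155 171 177 176 174 173 172 170 169 170 170 171 174 123  97]
 [171 176 122  91 145 158 158 158 159 164 175 177 174 173 174 161 114  96]
 [173 174 121  93  59  30  29  23  54 102 150 161 157 162 176 159 113  98]
 [175 144  89  55  23  39  46  42  41  35  24  41  39  95 158 136  98  97]
 [177 120  57  32   8  37  49  50  50  45  45  40  34  22 116 118  99  97]
 [177 134  68  71  42  19  34  44  47  41  39  41  40  30 134 116  94  98]
 [172 130  70 137 103  32  14  28  67  43  20  30  51  50 160 129  96 100]
 [166 130  82 151 150 102  84 110 128  78  88 107 118 120 152 118  94  99]
 [172 165 155 152 162 144 148 159 125  80 151 178 181 182 160 114  94  99]
 [169 170 172 173 154 139 165 135 137 127 161 173 171 176 135  97  96  99]
 [168 168 169 169 171 171 171 173 173 174 172 171 171 176 133  96  96  99]]
```

```bash
sleep 0.1
```

```text
(no output)
```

View pics/top_ov.png

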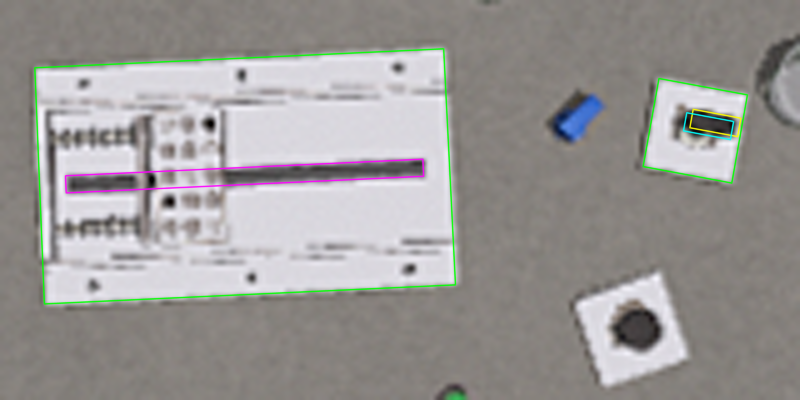

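View pics/scene_ov.png

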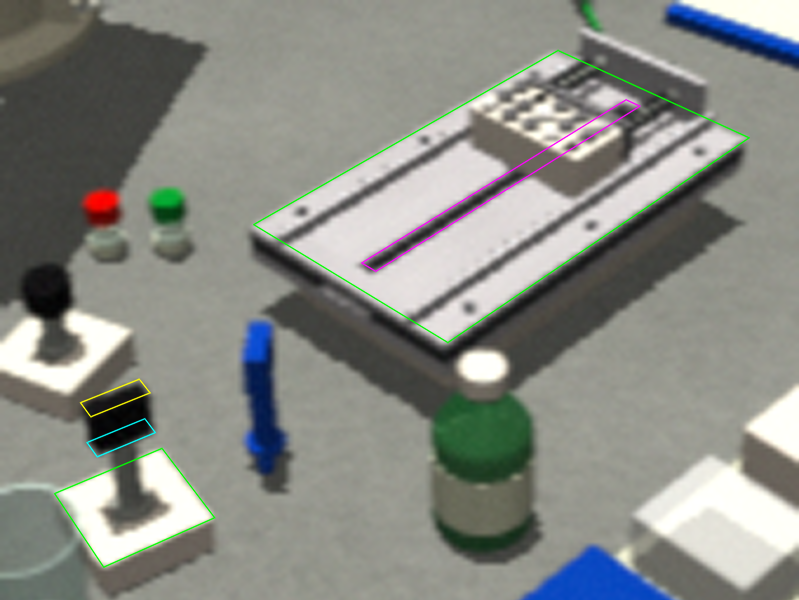

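Both views agree with the model: deck top at 68 mm, stand top at 24 mm, and the grip spanning 78–108 mm. The scene camera is offset by only about 1 px. The stud's grip is at about (0.615, -0.261) with yaw -11.3°. I'll check IK for the whole chain.

```bash
cat >> h.py <<'E'
A=np.radians(1.95); C=np.array([.5823,.0906,0.])
YS=np.radians(-11.3); ST=np.array([.6151,-.2610,0.])
def tool(yaw):  # jaw (tool z) along horizontal dir at angle yaw
    z=np.array([np.cos(yaw),np.sin(yaw),0]); y=np.array([0,0,-1.]); return np.c_[np.cross(y,z),y,z]
def plat(x,y,z): return C+Rz(A)@np.array([x,y,z])
E
python3 - <<'E'
from rig import env,kin
from h import *
p=np.pi
for k in (0,p):
    print("stud",np.degrees(k),kin.ik(ST+[0,0,.12],tool(YS+k)),kin.ik(ST+[0,0,.0743],tool(YS+k)))
for d in (-p,-p/2,0,p/2,p):
  for y in (-.075,.0325,.0725):
    q=kin.ik(plat(0,y,.12),tool(A+d)); print(round(np.degrees(d)),y,None if q is None else np.round(q,2))
E
```

```text
stud 0.0 [-4.03540493e-01  5.31316382e-01  1.62279054e+00 -4.44089210e-16
  9.87485733e-01 -2.06318288e-01] [-4.03540493e-01  5.86516186e-01  1.64675747e+00 -4.44089210e-16
  9.08318998e-01 -2.06318288e-01]
stud 180.0 [-4.03540493e-01  5.31316382e-01  1.62279054e+00 -4.44089210e-16
  9.87485733e-01  2.93527437e+00] [-4.03540493e-01  5.86516186e-01  1.64675747e+00 -4.44089210e-16
  9.08318998e-01  2.93527437e+00]
-180 -0.075 None
-180 0.0325 [ 0.21  0.43  1.79 -0.    0.92 -2.97]
-180 0.0725 [ 0.27  0.44  1.78 -0.    0.92 -2.9 ]
-90 -0.075 [ 0.02  0.42  1.81 -0.    0.91  1.56]
-90 0.0325 [ 0.21  0.43  1.79 -0.    0.92  1.74]
-90 0.0725 [ 0.27  0.44  1.78 -0.    0.92  1.81]
0 -0.075 [ 0.02  0.42  1.81 -0.    0.91 -0.01]
0 0.0325 [ 0.21  0.43  1.79 -0.    0.92  0.17]
0 0.0725 [ 0.27  0.44  1.78 -0.    0.92  0.24]
90 -0.075 [ 0.02  0.42  1.81 -0.    0.91 -1.58]
90 0.0325 [ 0.21  0.43  1.79 -0.    0.92 -1.4 ]
90 0.0725 [ 0.27  0.44  1.78 -0.    0.92 -1.33]
180 -0.075 None
180 0.0325 [ 0.21  0.43  1.79 -0.    0.92 -2.97]
180 0.0725 [ 0.27  0.44  1.78 -0.    0.92 -2.9 ]
```

```bash
python3 - <<'E'
from rig import env,effector,cams
from h import *
R=tool(YS)
env.move_to(ST+[0,0,.20],R)
effector.grip(.05,40)
env.move_linear(ST+[0,0,.0743],velocity=.12)
s=env.state(); print(s["clock"],s["position"],s["ft_force"].round(2),s["grip_width"])
for n in ("scene",):
    f=cams.snapshot(n)["frame"][140:300,130:310]; cv2.imwrite("pics/g1.png",cv2.cvtColor(cv2.resize(f,None,fx=3.5,fy=3.5,interpolation=cv2.INTER_CUBIC),cv2.COLOR_RGB2BGR))
E
```

```text
5.0083 [ 0.61570634 -0.26126011  0.07514987] [ 0.31 -0.6  -0.08] 0.050290973883215045
```

```bash
sleep 0.1
```

```text
(no output)
```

View pics/g1.png

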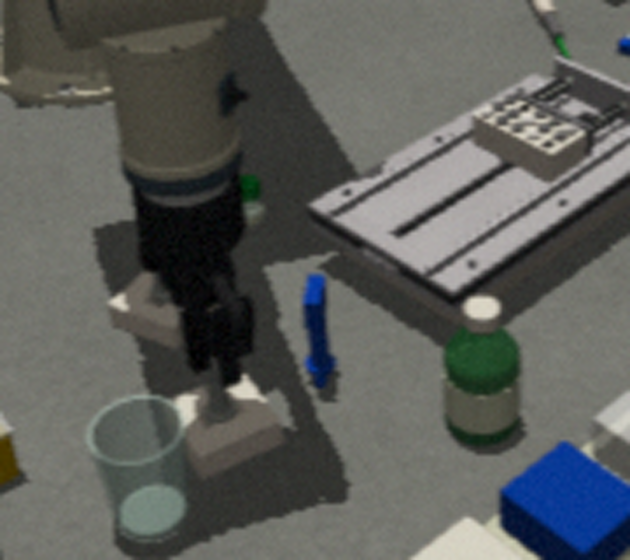

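The fingers straddle the grip, with the post visible below them at about (218,390). Closing now.

```bash
python3 - <<'E'
from rig import env,effector,cams
from h import *
w=effector.grip(0.0,40); s=env.state(); print(w,s["grip_width"],s["ft_force"].round(2),s["ft_torque"].round(3),s["position"])
p=s["position"]
env.move_linear(p+[0,0,.05],velocity=.08)
env.pause(.2)
s=env.state(); print(s["clock"],s["grip_width"],s["ft_force"].round(2),s["ft_torque"].round(3),s["position"])
env.move_linear(p+[0,0,.145],velocity=.15)
s=env.state();print(s["clock"],s["position"],s["ft_force"].round(2))
P=cams.snapshot("scene")
f=P["frame"][120:300,130:310]; cv2.imwrite("pics/g2.png",cv2.cvtColor(cv2.resize(f,None,fx=3.3,fy=3.3,interpolation=cv2.INTER_CUBIC),cv2.COLOR_RGB2BGR))
E
```

```text
False 0.013428645262940816 [ 0.14 -0.42  2.71] [0.017 0.113 0.01 ] [ 0.61531427 -0.26110251  0.07474109]
6.45 0.013578794434476911 [-1.01 -0.63 -2.17] [-0.002 -0.004  0.011] [ 0.61495384 -0.2609677   0.12407786]
7.2333 [ 0.61473651 -0.26083251  0.21876379] [ 0.22 -0.21 -2.2 ]
```

```bash
sleep 0.1
```

```text
(no output)
```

View pics/g2.png

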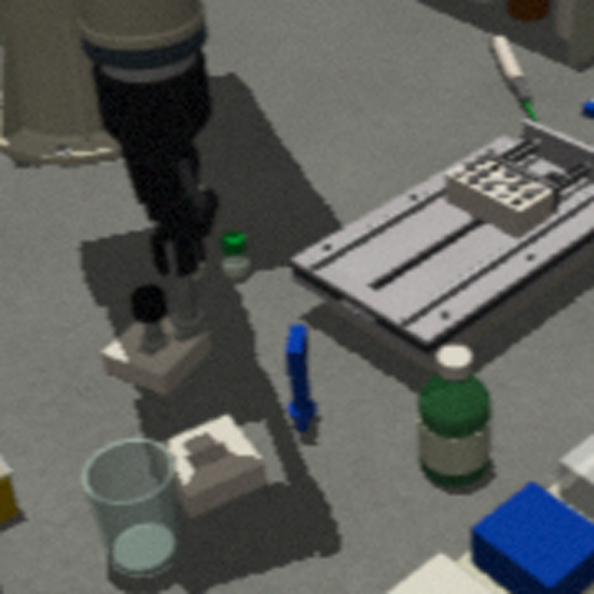

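```bash
python3 - <<'E'
from rig import env,effector,cams
from h import *
R=tool(A); 
env.move_to(plat(0,-.075,.219),R)
env.move_linear(plat(0,-.075,.145),velocity=.12)
env.pause(.3)
s=env.state();print(s["clock"],s["position"],plat(0,-.075,.145),s["ft_force"].round(2),s["ft_torque"].round(3),s["grip_width"])
fr=[]
for i in range(3): P=cams.snapshot("scene"); fr.append(P["frame"].astype(float))
T=cams.snapshot("top")
import pickle; P["mean"]=np.mean(fr,0); pickle.dump((P,T),open("s2.pkl","wb"))
x0,y0,w,h,k=210,130,130,100,6
im=cv2.cvtColor(cv2.resize(np.clip(P["mean"][y0:y0+h,x0:x0+w]*1.3,0,255).astype(np.uint8),None,fx=k,fy=k,interpolation=cv2.INTER_CUBIC),cv2.COLOR_RGB2BGR)
q=s["position"]-[0,0,.0647]
d=np.array([.2981,.2836])  # shift measured? none
for pts,c in (((plat(-.005,0,0)-plat(0,0,0)),0),):
    pass
def line(a,b,c):
    u=(proj(P,np.array([a,b]))-[x0,y0]+.5)*k-.5; cv2.line(im,*[tuple(int(v) for v in p) for p in u],c,1,cv2.LINE_AA)
line(q,q+[0,0,.06],(0,255,255))
line(q-Rz(A)@[.005,0,0],q+Rz(A)@[.005,0,0],(0,0,255))
line(plat(-.0065,-.136,.068),plat(-.0065,.02,.068),(255,0,255));line(plat(.0065,-.136,.068),plat(.0065,.02,.068),(255,0,255))
cv2.imwrite("pics/h1.png",im)
E
```

```text
9.425 [0.58521771 0.01570887 0.14564574] [0.58485205 0.01564343 0.145     ] [-0.54  0.18 -2.27] [-0.006 -0.034  0.041] 0.013430099399987062
```

```bash
sleep 0.1
```

```text
(no output)
```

View pics/h1.png

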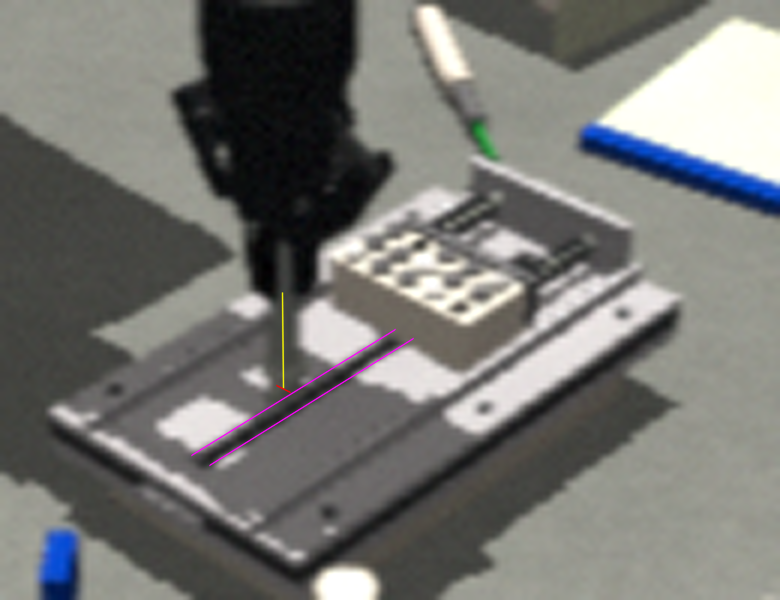

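```bash
python3 - <<'E'
from rig import env,effector,cams
from h import *
env.move_linear(plat(0,-.075,.137),velocity=.05)
f0=env.state()["ft_force"]; z=.137
while z>.1165:
    z-=.001
    env.move_linear(plat(0,-.075,z),velocity=.02)
    s=env.state(); f=s["ft_force"]-f0
    print(round(s["clock"],2),round(z,4),s["position"].round(4),f.round(2))
    if np.linalg.norm(f)>5: break
E
```

```text
10.18 0.136 [0.5849 0.0157 0.136 ] [ 0.39 -0.13 -0.79]
10.43 0.135 [0.5848 0.0156 0.135 ] [ 1.16  1.59 -0.68]
10.68 0.134 [0.5848 0.0157 0.1339] [ 0.45 -0.76 -1.07]
10.93 0.133 [0.5848 0.0156 0.1329] [ 0.63 -0.27 -1.04]
11.18 0.132 [0.5848 0.0156 0.1319] [ 0.72  0.72 -0.1 ]
11.43 0.131 [0.5848 0.0156 0.1309] [ 0.78 -0.47 -0.53]
11.68 0.13 [0.5848 0.0156 0.1299] [ 0.77 -0.27 -0.33]
11.93 0.129 [0.5848 0.0156 0.1289] [ 0.59  0.03 -0.68]
12.18 0.128 [0.5848 0.0157 0.1279] [-0.38 -0.54 -0.69]
12.43 0.127 [0.5848 0.0156 0.1269] [ 0.06  0.08 -0.83]
12.68 0.126 [0.5848 0.0156 0.1259] [ 0.31 -0.02 -0.62]
12.93 0.125 [0.5848 0.0156 0.1249] [ 0.45  0.14 -1.1 ]
13.18 0.124 [0.5848 0.0157 0.1239] [-0.11  0.26 -1.43]
13.43 0.123 [0.5848 0.0156 0.1229] [ 0.32  0.61 -0.33]
13.68 0.122 [0.5849 0.0157 0.1219] [ 0.72 -0.25 -0.58]
13.93 0.121 [0.5848 0.0156 0.1209] [ 0.45 -0.24 -0.04]
14.18 0.12 [0.5849 0.0157 0.12  ] [ 0.91 -0.04 -0.85]
14.43 0.119 [0.585  0.0157 0.119 ] [-0.   -0.08 -2.39]
14.68 0.118 [0.5852 0.0156 0.1187] [-1.87  0.07  6.83]
```

The head dropped in cleanly. The collar contact at TCP z = 0.1187 is exactly the predicted seat. I'll firm the grip, back off slightly and slide with force monitoring.

```bash
python3 - <<'E'
from rig import env,effector,cams
from h import *
ez=Rz(A).T
Z=.1190
env.move_linear(plat(0,-.075,Z),velocity=.02)
effector.grip(0.0,110); env.pause(.3)
fs=[]
for i in range(3): env.pause(.1); fs.append(env.state()["ft_force"])
f0=np.mean(fs,0); s=env.state(); print(s["clock"],s["position"],f0.round(2),s["ft_torque"].round(3),s["grip_width"])
for y in (-.06,-.045,-.03,-.02,-.012,-.004,.004,.012,.018,.022):
    env.move_linear(plat(0,y,Z),velocity=.04)
    s=env.state(); f=ez@(s["ft_force"]-f0); pp=ez@(s["position"]-C)
    print(round(s["clock"],2),y,pp.round(4),f.round(2),(ez@s["ft_torque"]).round(3))
    if abs(f[0])>5 or abs(f[1])>7 or abs(f[2])>7: print("stop");break
np.save("f0.npy",f0)
E
```

```text
15.75 [0.58479487 0.01564288 0.1189335 ] [-0.19  0.3  -2.17] [0.007 0.05  0.023] 0.012189434611951563
16.27 -0.06 [-0.     -0.0597  0.119 ] [ 0.12 -1.4   0.65] [0.029 0.015 0.029]
16.8 -0.045 [-0.     -0.0448  0.119 ] [ 0.23 -0.94 -0.64] [ 0.04  -0.013 -0.04 ]
17.32 -0.03 [-0.     -0.0298  0.119 ] [ 0.46 -0.28 -0.31] [ 0.005  0.    -0.053]
17.73 -0.02 [-0.     -0.0197  0.119 ] [-0.27 -0.07  0.13] [-0.043 -0.01  -0.042]
18.07 -0.012 [ 0.     -0.0117  0.119 ] [0.86 0.06 0.05] [-0.035  0.042  0.   ]
18.43 -0.004 [-0.     -0.0037  0.119 ] [-0.51  0.09  0.22] [-0.026  0.011  0.008]
18.77 0.004 [-0.      0.0043  0.119 ] [ 0.37 -0.15 -0.72] [ 0.026 -0.042 -0.004]
19.12 0.012 [-0.      0.0123  0.119 ] [ 0.05 -1.75 -0.55] [-0.068  0.008 -0.016]
19.43 0.018 [-1.00e-04  1.82e-02  1.19e-01] [ 0.13 -1.53 -0.29] [-0.248  0.006 -0.016]
19.68 0.022 [-1.00e-04  2.22e-02  1.19e-01] [ 0.32 -1.59 -0.32] [-0.325  0.097  0.036]
```

```bash
python3 - <<'E'
from rig import env,effector,cams
from h import *
ez=Rz(A).T; Z=.1190; f0=np.load("f0.npy")
y=.022; hist=[]
while y<.082:
    y+=.0007
    env.move_linear(plat(0,y,Z),velocity=.02)
    s=env.state(); f=ez@(s["ft_force"]-f0); pp=ez@(s["position"]-C); t=(ez@s["ft_torque"])
    print(round(s["clock"],2),round(y,4),pp.round(4),f.round(2),t.round(2))
    hist.append(f[1])
    if len(hist)>6:
        base=np.median(hist[-6:-1])
        if f[1]<base-2.2 : print("jump",base);break
    if abs(f[0])>5 or f[1]<-14 or abs(f[2])>7: print("stop");break
E
```

```text
19.93 0.0227 [-1.00e-04  2.26e-02  1.19e-01] [-0.1  -2.96  0.8 ] [-0.6   0.16  0.  ]
20.18 0.0234 [-0.      0.0233  0.119 ] [-0.02 -3.95  0.4 ] [-0.73  0.13 -0.01]
20.43 0.0241 [-1.00e-04  2.41e-02  1.19e-01] [-0.97 -4.04  0.49] [-0.78  0.2   0.02]
20.68 0.0248 [-0.      0.0248  0.119 ] [-1.27 -3.28  0.03] [-0.88  0.21  0.02]
20.93 0.0255 [-1.00e-04  2.55e-02  1.19e-01] [-0.95 -4.51  1.5 ] [-0.82  0.23  0.09]
21.18 0.0262 [-0.      0.0262  0.119 ] [-0.61 -4.98  0.66] [-0.87  0.28  0.05]
21.43 0.0269 [-0.      0.0269  0.119 ] [-1.13 -4.    1.06] [-0.9   0.24  0.06]
21.68 0.0276 [0.     0.0276 0.119 ] [-0.8  -4.92  0.59] [-0.97  0.27  0.05]
21.93 0.0283 [-0.      0.0283  0.119 ] [-0.76 -4.75  0.51] [-0.99  0.32 -0.04]
22.18 0.029 [-0.     0.029  0.119] [-1.35 -4.76  1.81] [-1.01  0.32 -0.05]
22.43 0.0297 [-0.      0.0297  0.119 ] [-1.3  -5.23  1.18] [-1.04  0.24 -0.01]
22.68 0.0304 [-0.      0.0303  0.119 ] [-1.09 -5.83  2.3 ] [-1.04  0.3   0.04]
22.93 0.0311 [-1.00e-04  3.10e-02  1.19e-01] [-0.56 -6.07  0.57] [-1.09  0.35  0.02]
23.18 0.0318 [-1.00e-04  3.17e-02  1.19e-01] [-1.8  -5.6
[... 1120 characters left out ...]
.68 0.0416 [-1.00e-04  4.11e-02  1.19e-01] [-1.94 -7.25  2.74] [-1.6   0.29 -0.03]
26.93 0.0423 [-1.00e-04  4.18e-02  1.19e-01] [-0.78 -7.6   1.87] [-1.52  0.28  0.02]
27.18 0.043 [-1.00e-04  4.24e-02  1.19e-01] [-1.95 -7.54  1.91] [-1.62  0.32  0.02]
27.43 0.0437 [-1.00e-04  4.31e-02  1.19e-01] [-1.77 -8.93  2.49] [-1.59  0.29 -0.01]
27.68 0.0444 [-0.      0.0438  0.119 ] [-1.73 -7.73  1.41] [-1.62  0.27  0.  ]
27.93 0.0451 [-1.00e-04  4.45e-02  1.19e-01] [-1.41 -8.84  1.99] [-1.73  0.29  0.05]
28.18 0.0458 [-1.00e-04  4.50e-02  1.19e-01] [-1.28 -9.15  2.54] [-1.93  0.25  0.02]
28.43 0.0465 [-1.000e-04  4.530e-02  1.191e-01] [ -0.63 -11.39   3.32] [-2.39  0.31  0.01]
jump -8.842390488064263
```

The stop is felt. The moment about x departs from its steady trend at a commanded y of about 0.0455, with only about 3 N of extra force. I'll ease back slightly and turn in small increments, watching the forces.

```bash
python3 - <<'E'
from rig import env,effector,cams
from h import *
ez=Rz(A).T; Z=.1190; f0=np.load("f0.npy")
y=.0460
env.move_linear(plat(0,y,Z),velocity=.02)
def rep(n):
    s=env.state(); f=ez@(s["ft_force"]-f0); pp=ez@(s["position"]-C); t=(ez@s["ft_torque"]); R=s["eef_rot"]
    print(n,round(s["clock"],2),pp.round(4),f.round(2),t.round(2),"yaw",round(np.degrees(np.arctan2(R[1,2],R[0,2])-A),1)); return f,t
rep("start")
for th in (4,8,12,18,24,30):
    env.move_to(plat(0,y,Z),tool(A+np.radians(th))); f,t=rep(th)
    if np.hypot(f[0],f[1])>15 or abs(t[2])>.35 or abs(f[2])>8: print("STOP"); break
E
```

```text
start 28.68 [-1.00e-04  4.51e-02  1.19e-01] [-0.66 -9.89  1.99] [-2.01  0.32 -0.  ] yaw 0.0
4 28.93 [-0.      0.0451  0.119 ] [-1.17 -9.02  0.77] [-2.    0.23  0.02] yaw 4.0
8 29.18 [0.     0.0451 0.119 ] [-0.36 -9.38  1.59] [-1.95  0.14 -0.01] yaw 8.0
12 29.43 [1.00e-04 4.52e-02 1.19e-01] [-0.35 -8.72 -0.33] [-1.89  0.11  0.02] yaw 12.0
18 29.68 [1.00e-04 4.53e-02 1.19e-01] [-0.48 -8.77  1.32] [-1.69  0.16  0.06] yaw 18.1
24 29.93 [1.00e-04 4.55e-02 1.19e-01] [-0.12 -7.35  0.63] [-1.59  0.12  0.02] yaw 24.1
30 30.18 [1.00e-04 4.55e-02 1.19e-01] [-0.37 -6.39  1.46] [-1.45  0.16 -0.03] yaw 30.1
```

```bash
python3 - <<'E'
from rig import env,effector,cams
from h import *
ez=Rz(A).T; Z=.1190; f0=np.load("f0.npy")
y=.0460
def rep(n):
    s=env.state(); f=ez@(s["ft_force"]-f0); pp=ez@(s["position"]-C); t=(ez@s["ft_torque"]); R=s["eef_rot"]
    print(n,round(s["clock"],2),pp.round(4),f.round(2),t.round(2),"yaw",round(np.degrees(np.arctan2(R[1,2],R[0,2])-A),1),round(s["grip_width"],4)); return f,t
for th in range(36,91,6):
    env.move_to(plat(0,y,Z),tool(A+np.radians(th))); f,t=rep(th)
    if np.hypot(f[0],f[1])>15 or abs(t[2])>.35 or abs(f[2])>8: print("STOP"); break
P=cams.snapshot("scene")
f=P["frame"][120:220,200:330]; cv2.imwrite("pics/r1.png",cv2.cvtColor(cv2.resize(f,None,fx=6,fy=6,interpolation=cv2.INTER_CUBIC),cv2.COLOR_RGB2BGR))
E
```

```text
36 30.43 [0.0002 0.0456 0.119 ] [-0.16 -7.82  0.46] [-1.46  0.14  0.01] yaw 36.1 0.0126
42 30.68 [0.0003 0.0456 0.119 ] [-0.28 -6.9   0.03] [-1.42  0.03  0.02] yaw 42.1 0.0125
48 30.93 [0.0002 0.0457 0.119 ] [-1.02 -7.11 -0.17] [-1.38  0.08  0.02] yaw 48.1 0.0122
54 31.18 [0.0003 0.0456 0.119 ] [ 0.07 -6.44  0.12] [-1.41  0.08  0.02] yaw 54.0 0.0127
60 31.43 [0.0004 0.0457 0.1191] [-0.21 -7.65 -0.34] [-1.37 -0.01  0.02] yaw 60.1 0.0127
66 31.68 [0.0003 0.0457 0.119 ] [ 0.41 -6.71  0.42] [-1.36 -0.01  0.03] yaw 66.0 0.0125
72 31.93 [0.0004 0.0457 0.119 ] [ 0.19 -6.44  0.45] [-1.38 -0.01  0.01] yaw 72.1 0.0127
78 32.17 [0.0003 0.0457 0.119 ] [-0.14 -6.55 -0.58] [-1.35  0.01 -0.04] yaw 78.0 0.0129
84 32.42 [0.0003 0.0457 0.119 ] [ 0.56 -5.9   0.06] [-1.32  0.02  0.03] yaw 84.0 0.0123
90 32.67 [0.0002 0.0457 0.119 ] [ 0.61 -5.72  0.52] [-1.39  0.05 -0.01] yaw 90.1 0.0126
```

```bash
sleep 0.1
```

```text
(no output)
```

View pics/r1.png

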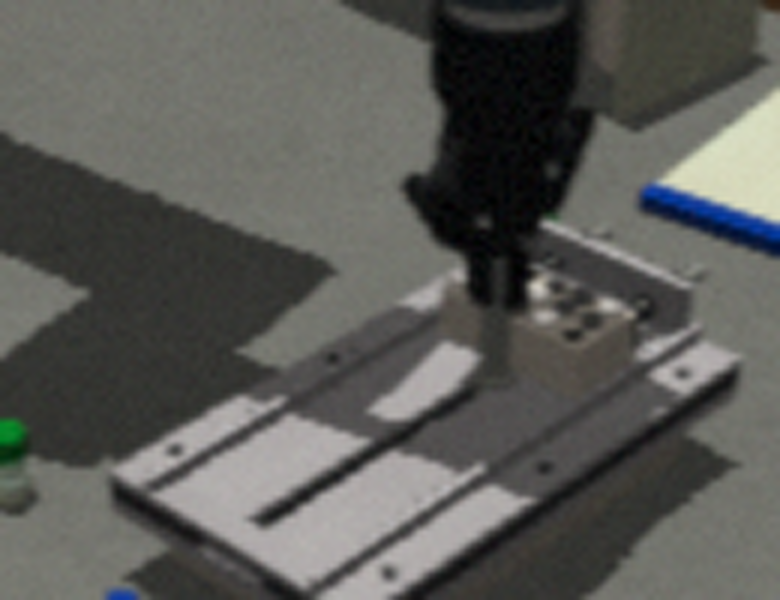

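The quarter turn went freely, with yaw moments under 0.06 Nm. The picture shows the stud upright in the slot against the rack, and the fence pressed in. I'll back it onto the shoulder in small steps.

```bash
python3 - <<'E'
from rig import env,effector,cams
from h import *
ez=Rz(A).T; Z=.1190; f0=np.load("f0.npy")
y=.0460; ts=[]
while y>.033:
    y-=.001
    env.move_linear(plat(0,y,Z),velocity=.02)
    s=env.state(); f=ez@(s["ft_force"]-f0); pp=ez@(s["position"]-C); t=(ez@s["ft_torque"])
    print(round(s["clock"],2),round(y,4),pp.round(4),f.round(2),t.round(2))
    if t[0]>-.25 or f[1]>2: print("seated");break
    if abs(f[0])>6 or abs(f[2])>8: print("STOP");break
E
```

```text
32.98 0.045 [0.0003 0.0448 0.119 ] [ 0.3  -5.76 -0.16] [-1.19  0.05  0.03]
33.23 0.044 [0.0002 0.0438 0.119 ] [-0.06 -6.12  0.08] [-1.17 -0.01  0.05]
33.48 0.043 [0.0003 0.0428 0.1191] [ 0.41 -5.49 -0.32] [-1.2  -0.03 -0.  ]
33.73 0.042 [0.0002 0.0418 0.119 ] [ 0.56 -5.1  -0.5 ] [-1.15 -0.09  0.02]
33.98 0.041 [0.0002 0.0409 0.119 ] [ 1.12 -4.92 -0.72] [-1.18 -0.2  -0.  ]
34.23 0.04 [1.00e-04 3.99e-02 1.19e-01] [ 0.66 -4.75 -0.03] [-1.14 -0.21 -0.05]
34.48 0.039 [1.000e-04 3.900e-02 1.191e-01] [ 2.06 -5.38 -0.52] [-1.08 -0.25 -0.01]
34.73 0.038 [1.000e-04 3.790e-02 1.191e-01] [ 1.38 -5.23 -0.98] [-1.1  -0.33 -0.  ]
34.98 0.037 [1.00e-04 3.69e-02 1.19e-01] [ 1.28 -5.13 -1.15] [-0.98 -0.35 -0.03]
35.23 0.036 [1.00e-04 3.61e-02 1.19e-01] [ 2.74 -2.71 -0.05] [-0.75 -0.42 -0.03]
35.48 0.035 [0.     0.0356 0.119 ] [ 0.78  2.02 -1.41] [ 0.36 -0.38  0.02]
seated
```

```bash
python3 - <<'E'
from rig import env,effector,cams
from h import *
ez=Rz(A).T; f0=np.load("f0.npy")
def rep(n):
    s=env.state(); print(n,round(s["clock"],2),(ez@(s["position"]-C)).round(4),(ez@(s["ft_force"]-f0)).round(2),(ez@s["ft_torque"]).round(2),round(s["grip_width"],4))
env.move_linear(plat(0,.0357,.1188),velocity=.02); rep("pos")
effector.grip(.013,20); rep("soft")
effector.grip(.034,20); env.pause(.2); rep("open")
env.move_linear(plat(0,.0357,.17),velocity=.06); rep("up")
env.move_linear(plat(0,.0357,.24),velocity=.15)
env.move_to(np.array([.42,-.25,.28]),tool(A)); rep("away")
import pickle
out={}
for n in ("scene","top"):
    fr=[]
    for i in range(3): P=cams.snapshot(n); fr.append(P["frame"].astype(float))
    P["mean"]=np.mean(fr,0); out[n]=P
pickle.dump(out,open("s3.pkl","wb"))
for n,(x0,y0,w,h,k) in {"top":(195,155,110,80,7),"scene":(210,130,130,100,6)}.items():
    im=np.clip(out[n]["mean"][y0:y0+h,x0:x0+w]*1.3,0,255).astype(np.uint8)
    cv2.imwrite(f"pics/{n}_f.png",cv2.cvtColor(cv2.resize(im,None,fx=k,fy=k,interpolation=cv2.INTER_CUBIC),cv2.COLOR_RGB2BGR))
E
```

```text
pos 35.73 [1.00e-04 3.58e-02 1.19e-01] [ 0.69 -0.84  2.04] [ 0.01 -0.26  0.  ] 0.0126
soft 35.98 [1.000e-04 3.570e-02 1.189e-01] [1.8  0.1  1.01] [ 0.   -0.25  0.  ] 0.0133
open 36.52 [-0.      0.0357  0.1188] [1.   0.17 1.98] [-0.04 -0.04  0.01] 0.0339
up 37.52 [-0.0003  0.0357  0.1696] [-0.29 -0.67  1.57] [0.01 0.01 0.02] 0.0342
away 39.66 [-0.1733 -0.3344  0.2798] [ 0.14 -0.8   1.9 ] [-0.01 -0.01 -0.05] 0.034
```

```bash
sleep 0.1
```

```text
(no output)
```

View pics/top_f.png

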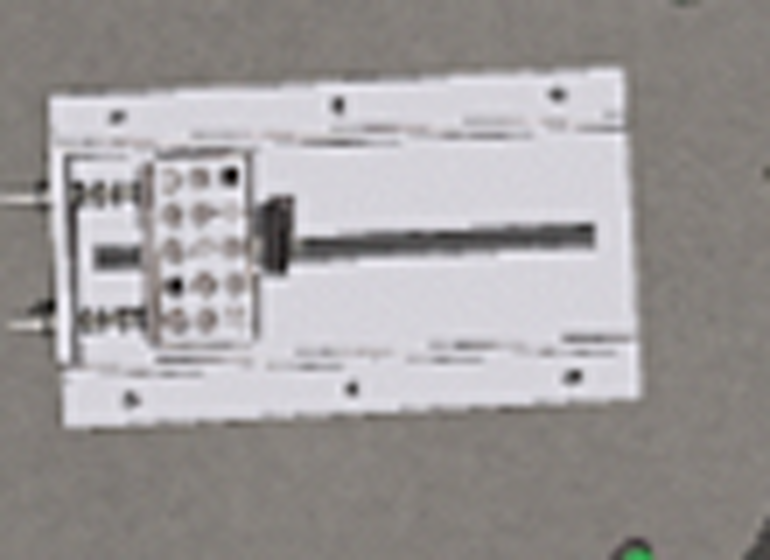

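View pics/scene_f.png

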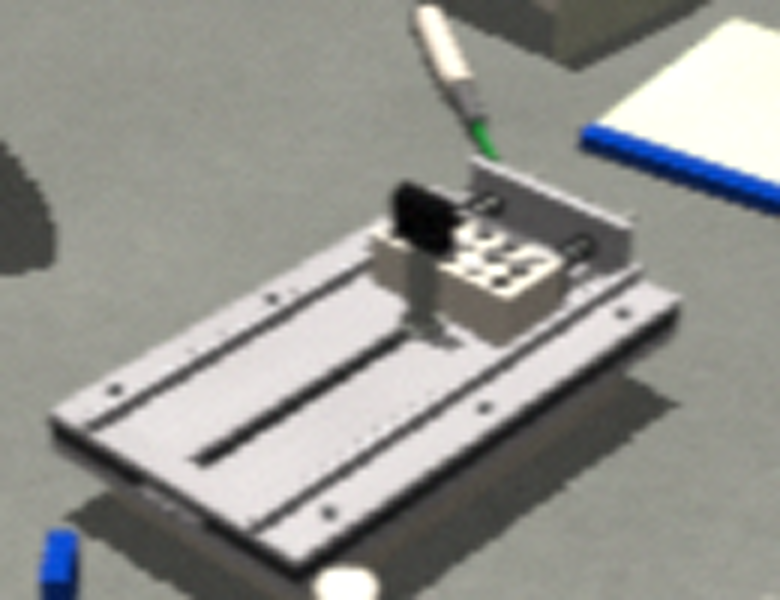

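In both views the grip lies across the slot, at (275,235) from the top and (425,220) in the scene view. The rack is on the pad and the springs are compressed. A quick overlay will check tilt and yaw.

```bash
python3 - <<'E'
import pickle
from h import *
S=pickle.load(open("s3.pkl","rb"))
def box(y,z): return np.array([plat(i*.018,y+j*.007,z) for i,j in((-1,-1),(1,-1),(1,1),(-1,1))])
ims=[]
for n,(x0,y0,w,h,k) in {"top":(215,170,40,40,10),"scene":(255,145,40,50,10)}.items():
    s=S[n]; im=np.clip(s["mean"][y0:y0+h,x0:x0+w]*1.3,0,255).astype(np.uint8)
    im=cv2.cvtColor(cv2.resize(im,None,fx=k,fy=k,interpolation=cv2.INTER_CUBIC),cv2.COLOR_RGB2BGR)
    for z,c in ((.152,(0,255,255)),(.122,(255,255,0))):
        q=(proj(s,box(.0357,z))-[x0,y0]+.5)*k-.5
        cv2.polylines(im,[np.round(q*16).astype(np.int32)],True,c,1,cv2.LINE_AA,4)
    q=((proj(s,np.array([plat(0,.0357,.068),plat(0,.0357,.122)]))-[x0,y0]+.5)*k).astype(int); cv2.line(im,tuple(map(int,q[0])),tuple(map(int,q[1])),(0,0,255),1)
    ims.append(cv2.copyMakeBorder(im,0,500-im.shape[0],0,0,cv2.BORDER_CONSTANT))
cv2.imwrite("pics/fin.png",np.hstack(ims))
E
sleep 0.1
```

```text
(no output)
```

View pics/fin.png

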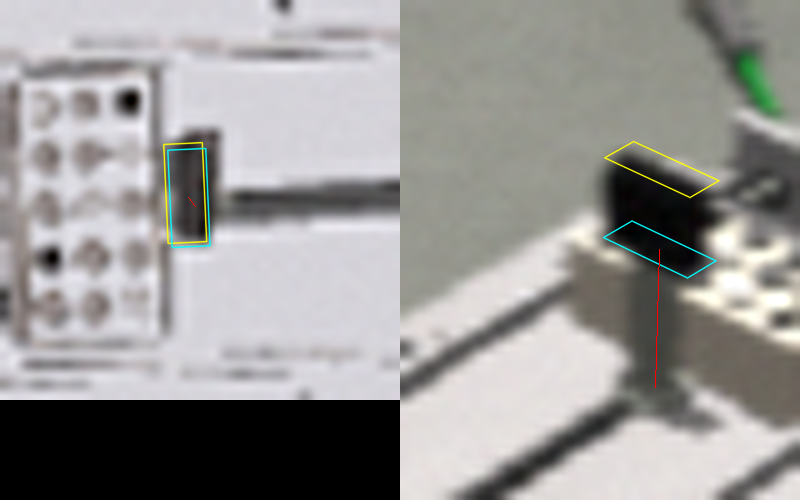

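```bash
python3 - <<'E'
from rig import env,job
print(env.state()["clock"]); job.sign_off(); print("done")
E
```

```text
39.9583
the job is handed in; nothing more can be done
done
```

The rack is clamped and I handed the job in at about 40 s of the 59 s allowed; sign-off gives no verdict, so these are my own checks.

- **Insertion:** I took the black-grip stud from its stand and lowered it into the slot. The collar met the deck at tool height 0.1187 m, as predicted from the measured deck height.
- **Slide to the stop:** I slid it along with the rack until the wrist force showed the hidden stop at about y = +45 mm. The highest wrist reading was about 11–12 N, most of it spring and friction.
- **Turn and lock:** The quarter turn was free, with a turning moment of about 0.06 Nm or less. I then backed it about 9 mm onto the shoulder, where the force on the gripper fell to nearly zero, and let go.

**Last checks:** The final pictures from both cameras show the grip across the slot, the post parallel to vertical, and the rack flat on the pad. The stud stands at about y = +36 mm. That implies the pad is pressed in about 25 mm, calculated from the part sizes rather than measured. The robot is clear of everything.

**Disagreements:** In the scene view the deck and stud sit about 1 px (2–3 mm) off the positions measured from the top camera and the arm. That is about the stated calibration error. I did not check the bystanders one by one at the end, but the arm felt no contact with them.

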